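Push a vial carrier round the transfer track and dock it

TASK

On the lab bench, slide the vial carrier along the transfer track and round the bend without jamming it, keeping it down in the channel, until it meets the stop at the far end; press it home there with a steady 10 newtons or so for a second, never forcing it against track and stop with more than 25 newtons in all. Then swing the gate fully shut across the channel behind it and let go. Leave the jar, the cup and the syringe alone.

Things in the scene. Friction and masses are not known exactly. Their poses are not given: they have to be found in the camera images.
- track: Fixed L-shaped track, 8 mm plate (channel floor z = 8 mm). Origin: bend's centre, table level; z up. Channel 44 mm wide, walls 12 mm high, 6 thick. Its middle line: entry leg x = -90 mm (y -194 to 0, runs to +y), quarter bend of radius 90 mm, exit leg y = 90 mm (x from 0, runs to +x). A rubber stop faces -x in the exit leg, x = 121 to 149 mm: set by hand, not measured, find it by feel; it stands fast.
- carrier: Grey plastic carrier, loose in the channel: oblong block with round ends, 72 mm long (its x), 40 wide, 34 high, 0.15 to 0.31 kg, with a capped vial fixed upright in its middle (28 mm across, top 28 mm above the block). Origin: centre of the block, half-way up. It starts in the entry leg, lengthwise; slippery (friction 0.2 to 0.3), 1 to 2 mm of play each side. 
- gate (a joint): Flat steel gate bar, 80 mm long, 10 wide, turning on a post at track x = 40, y = 138 mm; bar 28 to 38 mm above the table. Angle in rad, growing counter-clockwise from above: 0 = open, along track -x; 1.57 = shut, at its end stop, pointing to track -y across the exit leg. Starts between -0.5 and 0.12; light friction, stays where left.
- gate_pin (a point): Upright round steel pin at the free end of the gate bar, 72 mm from the pivot: 10 mm in diameter, standing from the bar (38 mm above the table) up to 68 mm. The point is on its axis, 53 mm above the table. Push it sideways or pinch it to swing the gate.
- jar: Bystander: amber glass jar, 52 mm across, 85 mm tall, on the table in the inside corner of the track. Origin: centre of its underside.
- cup: Bystander: white plastic cup, 64 mm across, 60 mm tall, on the table beside the jar. Origin: centre of its underside.
- syringe: Bystander: clear plastic syringe, 145 mm long, 44 mm over its flange, lying on the table beyond the gate, left of the track. Origin: under its barrel, at table level.

How it is judged:
By the outcome, as a careful person would: the job done as asked, in the order asked, and still so for the second after the job is handed in, with the robot touching nothing.
It also fails if it takes over 64 s, if anything falls off the work surface, if the arm or the gripper's body presses on something with over 40 N, if the wrist force passes 120 N, or if a joint passes its speed limit or range.

ROBOT

A 7-joint arm with a two-finger parallel gripper is mounted at the origin on the work surface. World frame = base frame: x ahead of the robot, y to its left, z up, the work surface at z = 0. Lengths are in m, angles in rad, forces in N, time in s.
With the tool pointing down it reaches from about 0.35 to 0.9 m from the base axis. Payload 8.1 kg.
Tool frame: the origin (TCP) lies midway between the tips of the shut fingers; the grasp point (between the pads) lies 19 mm behind it; z points along the fingers, y is the line along which they close (so a half turn about z gives the same grasp; the last joint's range is limited). The gripper opens to 92 mm and grips with 3 to 60 N. Pads are 19 mm wide; open, the fingers measure 130 mm over their backs; the gripper's body (75 mm by 190 mm) begins 47 mm behind the grasp point.
Start: joints at [1.173, 0.434, 0.025, 1.573, -0.012, 1.134, -0.075], TCP at [0.182, -0.598, 0.227] pointing down, gripper open.
Joint ranges: [-2.62, 2.62], [-0.44, 2.09], [-1.27, 1.32], [0.08, 2.57], [-1.32, 4.46], [0.12, 2], [-2.74, 2.74]. Speed limits (rad/s): [2.22, 2.22, 3.01, 3.01, 3.14, 3.14, 3.14].

INTERFACE

Orientations are given as a rotation vector (axis times angle).
In Python, from cell import arm gives the robot as it stands.
- The arm moves only by the tool move_arm, never from a script. Its argument "motion" is a list of rows, each an object of numbers: "tx", "ty", "tz": the shift along the tool's x, y, z normalised to -1 to 1, where 1 is 1000 mm; "twist": the turn about the tool's z normalised to -1 to 1, where 1 is pi/2 rad. In form: [{"tx": .., "ty": .., "tz": .., "twist": ..}, ...]. A call has 1 to 12 rows; each row shifts and turns the commanded pose from where the row before left it, along the tool's axes as they then stand; what a row does not reach is not made up. A row lasts 1/10 s, in which the tool goes at most 50 mm and 8.59 degrees, less where a joint would pass 70% of its speed; a pose out of reach is approached as far as the arm can. A call with a number of a shift or a turn outside -1 to 1 is refused whole. A call with a gripper value outside its range is refused whole. "gripper" is the gripper's target within -1 to 1 (shut at 1, half-way at 0, fully open at -1), set as the call begins (left out, the last holds). The fingers move at their own pace and stop on an object; "squeeze" is the grip in N (left out, the last holds). Time passes only in rows, so rows that do not move let the fingers close. It gives the time, the measured TCP pose, the force, the opening and the grip force at its end, in the units of the state.
- arm.observe(): the state, without advancing time (a new reading comes with each control period).
- arm.get_image(name): name is "scene" or "top" or "wrist"; returns the picture (384x512x3 uint8, red, green, blue); there is no depth.
- arm.calibration(name): a dict with "K" (3x3 intrinsics, pixels), "k1" (the pictures are not rectified: a ray, as slopes to the right and down, at radius r is drawn at 1 + k1 r^2 times it, then the intrinsics apply), "T" (4x4, takes a point from camera to world coordinates). Camera axes: x right, y down, z forward; pixel columns grow to the right and rows downward; lengths in m; the calibration is good to about 2 mm. A picture is of the moment at which its call begins: read the wrist's pose just before it. calibration takes no time and is no camera call; for the wrist camera it gives the pose at the moment of the call.
- arm.sign_off(): hands the job in; it is judged then, once.
Trained networks look in the newest picture that a camera, given by its name, has taken for a name from the list of things; names that differ only in an ending like _2 or _b are one class to them, and where a whole thing is asked for, a point or a joint stands for the part that bears it (a point fixed in the world has none). Each returns a list of dicts, best first, with "conf" (0 to 1); they miss things now and then, are a little off and sometimes report something else, mostly with a low value. They report only what shows in the picture. A call takes as long as a camera call.
- arm.look_for(camera, query): "point" ([column, row] as shares, 0 to 1, of the picture: columns of its width, rows of its height, amid what is visible of it).
- arm.regions_of(camera, query): "region" (384x512 bool, what is visible of it) and "point" ([column, row] as shares, 0 to 1, of the picture: columns of its width, rows of its height, amid what is visible of it).
- arm.place_of(camera, query): "point" ([column, row] as shares, 0 to 1, of the picture: columns of its width, rows of its height: a listed point, or the origin of a listed thing).
The state is a dict: "clock": time; "joints": joint angles; "dq": joint speeds; "joint_efforts": joint torques, N m; "position": TCP position; "ee_rot": TCP orientation; "force": force on the tool from outside, world axes, zero at the start; "ft_torque": the same for the moment, N m; "width": opening from 0.0 (shut) to 1.0 (fully open); "gripper_force": force on a finger pad.
Only numpy, scipy, OpenCV 4.12 (cv2) and the standard library are available. Lean on these libraries where they do the work, as an engineer would, in place of code of your own. Each camera call takes 0.05 s, during which the arm holds its last target. There are 200 camera calls.

## Working session

There is one attempt and no reset: what is moved stays moved. The work goes in short steps, Python scripts to look and compute and a tool call to move; the robot and the scene stay as the last step left them, time stands still between calls to the robot, and variables do not carry over. Pictures are saved under pics/ and viewed, at most 10 in all, crops included, and the job is handed in when it is done.

Besides the shell and the picture viewer there is one more tool, called after "Emit:" as name([rows], argument=value, ...), one row to a line, values as JSON. move_arm: Moves the arm, as the interface text tells. Scaled input: -1 to 1 covers 1000 mm each way for a shift and pi/2 rad each way for a turn. Its arguments: {"type":"object","properties":{"motion":{"type":"array","items":{"type":"object","properties":{"tx":{"type":"number"},"ty":{"type":"number"},"tz":{"type":"number"},"twist":{"type":"number"}}}},"gripper":{"type":"number"},"squeeze":{"type":"number"}},"required":["motion"]}

```bash
mkdir -p pics; ls; cat > h.py <<'E'
import numpy as np, cv2
from cell import arm
def ray(cam,pt,cal=None):
    c=cal or arm.calibration(cam); K=np.array(c["K"]);T=np.array(c["T"])
    p=np.array([pt[0]*512,pt[1]*384]); d=(p-K[:2,2])/[K[0,0],K[1,1]]
    u=d.copy()
    for _ in range(20): u=d/(1+c["k1"]*(u@u))
    return T[:3,3],T[:3,:3]@np.array([*u,1])
def at(cam,pt,z,cal=None):
    o,d=ray(cam,pt,cal); return o+d*(z-o[2])/d[2]
def proj(cam,P,cal=None):
    c=cal or arm.calibration(cam); K=np.array(c["K"]);T=np.array(c["T"])
    q=(np.atleast_2d(P)-T[:3,3])@T[:3,:3]; u=q[:,:2]/q[:,2:]
    u=u*(1+c["k1"]*(u**2).sum(1,keepdims=True)); return u*[K[0,0],K[1,1]]+K[:2,2]
def save(im,n): cv2.imwrite("pics/"+n,im[:,:,::-1])
E
python3 - <<'E'
from h import *
s=arm.observe();print(s)
for c in("top","scene"):
    im=arm.get_image(c);save(im,c+"1.png")
    C=arm.calibration(c);print(c,np.round(C["T"],3).tolist(),C["K"][0][0])
    for q,z in(("track",0),("carrier",.025),("gate_pin",.053),("jar",0),("cup",0),("syringe",0)):
        for r in arm.place_of(c,q)[:2]: print(q,round(r["conf"],2),np.round(np.array(r["point"])*[512,384],1),np.round(at(c,r["point"],z),3))
E
```

```text
pics
{'clock': 0.0, 'joints': array([ 1.17339531,  0.43524285,  0.0249697 ,  1.57406159, -0.01162559,
        1.13402083, -0.07507134]), 'dq': array([ 0.00034901,  0.00070293,  0.00152739,  0.00095537,  0.00135465,
       -0.0008641 ,  0.00023837]), 'joint_efforts': array([ 3.71681199e-04, -6.67859101e+01,  9.85175259e-01, -3.14462364e+01,
       -6.04624534e-02,  4.29386110e-02,  1.71250563e-04]), 'position': array([ 0.18140306, -0.59756916,  0.22594633]), 'ee_rot': array([-3.10600565e+00, -4.61094380e-01,  5.51022593e-04]), 'force': array([-0.56728049,  0.89570426, -0.75268811]), 'ft_torque': array([-0.01536316, -0.01417095,  0.00140863]), 'gripper_force': 0.0, 'width': 1.0044838003745404}
top [[-0.025, -0.982, 0.189, 0.468], [-1.0, 0.021, -0.02, 0.077], [0.016, -0.19, -0.982, 0.937], [0.0, 0.0, 0.0, 1.0]] 383.9494950590424
track 0.78 [267.3 221.7] [0.568 0.044 0.   ]
carrier 0.73 [315.7 260.3] [ 0.472 -0.066  0.025]
gate_pin 0.52 [197.7 231.5] [0.543 0.207 0.053]
jar 0.83 [302. 192.] [ 0.64  -0.044  0.   ]
jar 0.3 [268.  218.7] [0.575 0.042 0.   ]
cup 0.97 [315.  162.3] [ 0.716 -0.081  0.   ]
syringe 0.8 [164.4 225.9] [0.563 0.296 0.   ]
scene [[-0.037, 0.845, -0.534, 1.0], [0.999, 0.026, -0.029, 0.088], [-0.011, -0.534, -0.845, 0.625], [0.0, 0.0, 0.0, 1.0]] 350.4083892703704
track 0.76 [243.2 178.2] [0.578 0.048 0.   ]
carrier 0.94 [195.9 129.6] [ 0.464 -0.065  0.025]
gate_pin 0.66 [323.  150.9] [0.54  0.214 0.053]
jar 0.6 [199.9 197.1] [ 0.628 -0.04   0.   ]
cup 0.94 [176.  235.7] [ 0.718 -0.077  0.   ]
syringe 0.98 [354.2 172.4] [0.555 0.29  0.   ]
```

View pics/top1.png

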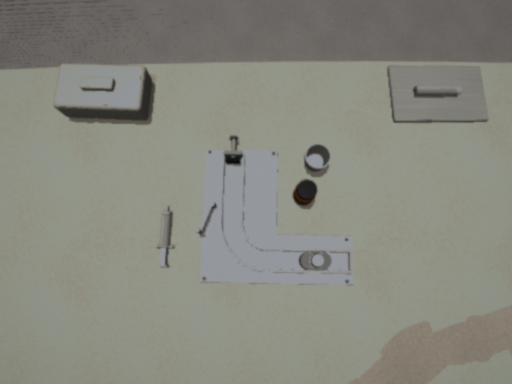

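```bash
python3 - <<'E'
from h import *
for c in("top","scene"):
    arm.get_image(c)
    for q in("track","carrier"):
        r=arm.regions_of(c,q)[0]; m=r["region"]; np.save(f"{c}_{q}.npy",m); print(c,q,r["conf"],m.sum())
E
python3 - <<'E'
import cv2
im=cv2.imread("pics/top1.png")[130:330,150:400]
cv2.imwrite("pics/topcrop.png",cv2.resize(im,None,fx=3,fy=3,interpolation=cv2.INTER_CUBIC))
E
```

```text
top track 0.57 13146
top carrier 0.77 512
scene track 0.65 14067
scene carrier 0.72 629
```

View pics/topcrop.png

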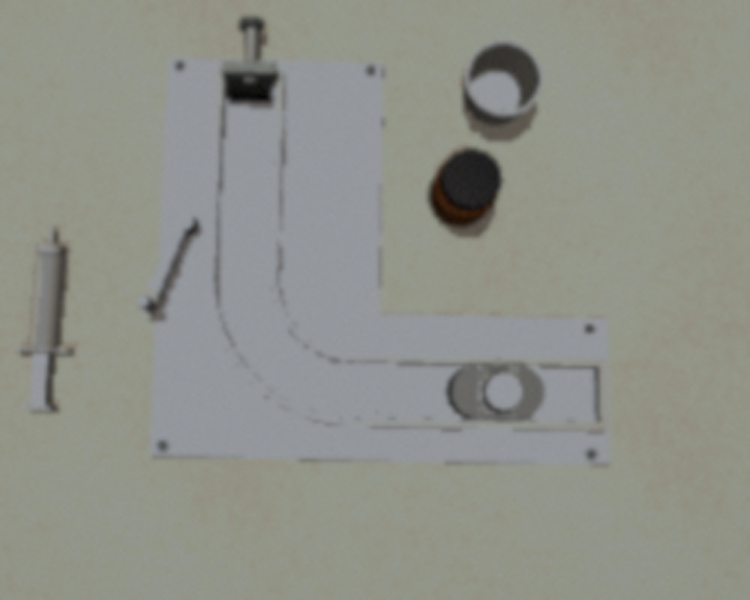

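Top view (crop ×3, offset 150,130): L-track with the entry leg at lower right and the exit leg running up to the dark stop at crop (250,85). The carrier is at (497,392), gate pivot (195,228), gate pin (150,305), jar (467,190), cup (502,80), and the syringe is left of the plate.

```bash
python3 - <<'E'
from h import *
f=lambda x,y,z:np.round(at("top",[(150+x/3)/512,(130+y/3)/384],z),4)[:2]
print("plate z8",[f(*p,.008).tolist() for p in((168,62),(380,65),(608,318),(607,462),(152,456),(380,313))])
print("walls z20",[f(*p,.02).tolist() for p in((224,100),(219,290),(284,100),(280,260),(340,361),(600,364),(340,424),(600,430))])
print("pivot",f(195,228,.038),"pin",f(150,303,.06),"vialtop",f(503,391,.07),"stop",f(250,98,.02))
E
```

```text
plate z8 [[0.7495, 0.1937], [0.7432, 0.0161], [0.5273, -0.1619], [0.4134, -0.1539], [0.4276, 0.2059], [0.5361, 0.0228]]
walls z20 [[0.7124, 0.146], [0.5564, 0.1511], [0.7113, 0.0968], [0.5793, 0.1022], [0.4982, 0.0562], [0.4903, -0.15], [0.4493, 0.0575], [0.4389, -0.1468]]
pivot [0.6039 0.1682] pin [0.5437 0.2004] vialtop [ 0.4712 -0.0635] stop [0.7136 0.1247]
```

Emit:
move_arm([
  {"tx":0.009,"ty":-0.044,"twist":-0.05},
  {"tx":0.013,"ty":-0.044,"twist":-0.05},
  {"tx":0.016,"ty":-0.044,"twist":-0.05},
  {"tx":0.02,"ty":-0.042,"twist":-0.05},
  {"tx":0.023,"ty":-0.04,"twist":-0.05},
  {"tx":0.027,"ty":-0.038,"twist":-0.05},
  {"tx":0.03,"ty":-0.036,"twist":-0.05},
  {"tx":0.033,"ty":-0.033,"twist":-0.05},
  {"tx":0.036,"ty":-0.03,"twist":-0.05},
  {"tx":0.03,"ty":-0.02,"twist":-0.05},
  {},
  {},
], gripper=1)

```text
invalid input
```

```bash
cat >> h.py <<'E'
O=np.array([.563,.0365]); A=-.035
def t2w(p,yaw=None):
    c,s=np.cos(A),np.sin(A); return O+np.array([[c,-s],[s,c]])@np.array(p)/1000
def w2t(P):
    c,s=np.cos(A),np.sin(A); return np.array([[c,s],[-s,c]])@(np.array(P)[:2]-O)*1000
def pose():
    s=arm.observe(); R=cv2.Rodrigues(np.array(s["ee_rot"]))[0]; return np.array(s["position"]),np.arctan2(R[1,0],R[0,0]),s
def rows(way,start=None):
    """way: list of (x,y,z world m, yaw rad, n rows)"""
    if start is None: p,y,_=pose()
    else: p,y=np.array(start[:3]),start[3]
    out=[]
    for *q,yy,n in way:
        q=np.array(q); dp=(q-p)/n; dy=(yy-y)/n
        for i in range(n):
            out.append('{"tx":%.4f,"ty":%.4f,"tz":%.4f,"twist":%.3f}'%(dp[0]*np.cos(y)+dp[1]*np.sin(y),dp[0]*np.sin(y)-dp[1]*np.cos(y),-dp[2],-dy/(np.pi/2))); y+=dy
        p=q
    print(",".join(out))
E
python3 - <<'E'
from h import *
p,y,s=pose();print(p,y,s["clock"])
w=t2w((-90,-167)); rows([(*w,.15,1.536,12)])
E
```

```text
[ 0.18156451 -0.59805365  0.22675303] 0.2947173668006584 1.0
{"tx":0.0342,"ty":-0.0306,"tz":0.0064,"twist":-0.066},{"tx":0.0372,"ty":-0.0269,"tz":0.0064,"twist":-0.066},{"tx":0.0397,"ty":-0.0230,"tz":0.0064,"twist":-0.066},{"tx":0.0419,"ty":-0.0187,"tz":0.0064,"twist":-0.066},{"tx":0.0436,"ty":-0.0143,"tz":0.0064,"twist":-0.066},{"tx":0.0448,"ty":-0.0097,"tz":0.0064,"twist":-0.066},{"tx":0.0456,"ty":-0.0050,"tz":0.0064,"twist":-0.066},{"tx":0.0459,"ty":-0.0003,"tz":0.0064,"twist":-0.066},{"tx":0.0457,"ty":0.0044,"tz":0.0064,"twist":-0.066},{"tx":0.0450,"ty":0.0091,"tz":0.0064,"twist":-0.066},{"tx":0.0438,"ty":0.0137,"tz":0.0064,"twist":-0.066},{"tx":0.0421,"ty":0.0182,"tz":0.0064,"twist":-0.066}
```

Emit:
move_arm([
  {"tx":0.034,"ty":-0.031,"tz":0.006,"twist":-0.066},
  {"tx":0.037,"ty":-0.027,"tz":0.006,"twist":-0.066},
  {"tx":0.04,"ty":-0.023,"tz":0.006,"twist":-0.066},
  {"tx":0.042,"ty":-0.019,"tz":0.006,"twist":-0.066},
  {"tx":0.044,"ty":-0.014,"tz":0.006,"twist":-0.066},
  {"tx":0.045,"ty":-0.01,"tz":0.006,"twist":-0.066},
  {"tx":0.046,"ty":-0.005,"tz":0.006,"twist":-0.066},
  {"tx":0.046,"ty":0.0,"tz":0.006,"twist":-0.066},
  {"tx":0.046,"ty":0.004,"tz":0.006,"twist":-0.066},
  {"tx":0.045,"ty":0.009,"tz":0.006,"twist":-0.066},
  {"tx":0.044,"ty":0.014,"tz":0.006,"twist":-0.066},
  {"tx":0.042,"ty":0.018,"tz":0.006,"twist":-0.066},
], gripper=1.0, squeeze=10.0)

```text
clock: 2.2
position: [0.468, -0.1235, 0.1548]
ee_rot: [2.252, 2.189, 0.001]
force: [1.0, -0.7, -1.0]
width: 0.018
gripper_force: 0.0
```

```bash
python3 - <<'E'
from h import *
im=arm.get_image("wrist");p,y,s=pose();cal=arm.calibration("wrist");print(p,y,s["clock"],s["force"],s["width"])
for q,z in(("carrier",.025),("track",0),("gate_pin",.053)):
    for r in arm.place_of("wrist",q)[:1]:
        P=at("wrist",r["point"],z,cal);print(q,r["conf"],P,w2t(P))
# overlay wall lines
im=im.copy()
def pl(pts,z,c):
    P=np.array([[*t2w(q),z] for q in pts]); u=proj("wrist",P,cal); cv2.polylines(im,[u.astype(np.int32)],False,c,1)
for r in(68,112):
    pts=[(-r,-194),(-r,0)]+[(-r*np.cos(a),r*np.sin(a)) for a in np.linspace(0,1.57,20)]+[(150,r)]
    pl(pts,.02,(255,0,0))
save(cv2.resize(im,(768,576)),"w1.png")
w=t2w((-90,-167)); rows([(*w,.03,1.536,6)])
E
```

```text
[ 0.47171197 -0.11557368  0.15463087] 1.5568049413786615 2.25 [4.24928681 7.05518146 1.7569384 ] 0.010260668353828299
carrier 0.97 [ 0.47566848 -0.05415277  0.025     ] [-84.1058334  -93.65323303]
{"tx":-0.0005,"ty":-0.0000,"tz":0.0208,"twist":0.001},{"tx":-0.0005,"ty":-0.0000,"tz":0.0208,"twist":0.001},{"tx":-0.0005,"ty":-0.0000,"tz":0.0208,"twist":0.001},{"tx":-0.0005,"ty":-0.0000,"tz":0.0208,"twist":0.001},{"tx":-0.0005,"ty":-0.0000,"tz":0.0208,"twist":0.001},{"tx":-0.0005,"ty":-0.0000,"tz":0.0208,"twist":0.001}
```

View pics/w1.png

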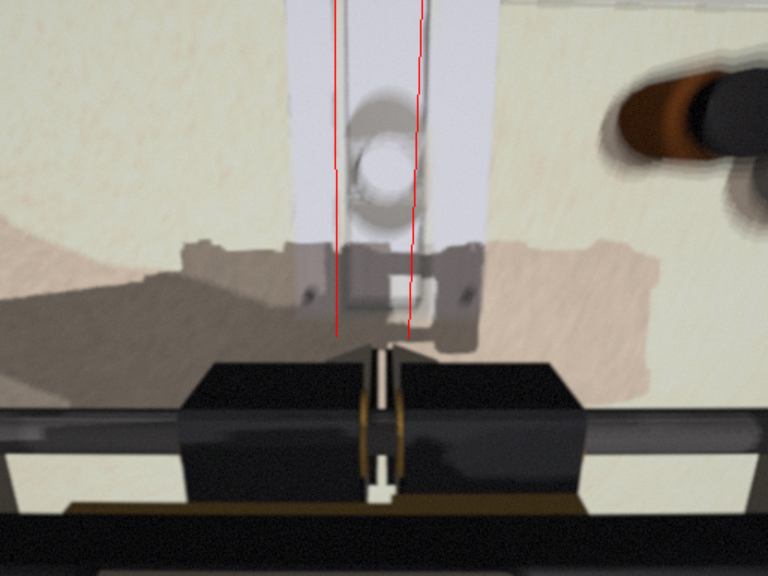

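The image is motion-blurred (arm still settling). The carrier sits ahead of the fingers at (385,165), and the overlay is about 3 mm off. Retaking it at rest.

```bash
python3 - <<'E'
from h import *
arm.get_image("wrist")
cal=arm.calibration("wrist");im=arm.get_image("wrist").copy();p,y,s=pose();print(p,y,s["clock"],s["force"],w2t(p))
for q,z in(("carrier",.025),):
    for r in arm.place_of("wrist",q)[:1]:
        P=at("wrist",r["point"],z,cal);print(q,r["conf"],P,w2t(P))
for r in(68,112):
    pts=[(-r,-194),(-r,-100),(-r,0)]
    P=np.array([[*t2w(q),.02] for q in pts]); u=proj("wrist",P,cal); cv2.polylines(im,[u.astype(np.int32)],False,(255,0,0),1)
save(cv2.resize(im[:260,100:400],None,fx=2.3,fy=2.3),"w2.png")
E
```

```text
[ 0.46657134 -0.12614771  0.15470609] 1.5366955548638102 2.5 [-0.85432969  0.01608685 -0.11439919] [ -90.67809574 -165.92240761]
carrier 0.65 [ 0.47078785 -0.06512102  0.025     ] [ -88.59966842 -104.78554807]
```

View pics/w2.png

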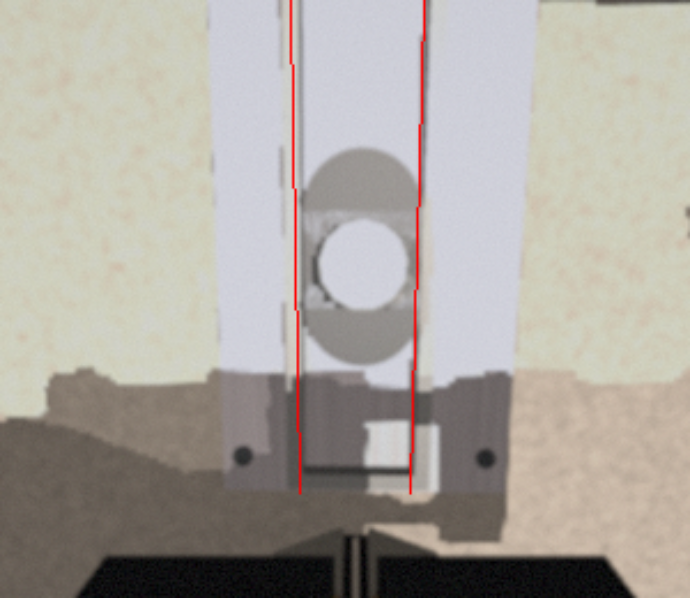

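```bash
sed -i 's/O=np.array(\[.563,/O=np.array([.5645,/' h.py; cat >> h.py <<'E'
R_=90.
def mid(s):
    if s<0: return np.array([-R_,s])
    if s>R_*np.pi/2: return np.array([s-R_*np.pi/2,R_])
    a=s/R_; return np.array([-R_*np.cos(a),R_*np.sin(a)])
def tool(s,z):
    from scipy.optimize import brentq
    r=mid(s); f=mid(brentq(lambda u:np.hypot(*(mid(u)-r))-32,s+20,s+50)); d=(f-r)/32
    return (*t2w(r-29.5*d),z,np.arctan2(d[1],d[0])+A)
def push(s0,s1,n,z=.028,start=None):
    rows([(*tool(s,z),1) for s in np.linspace(s0,s1,n+1)[1:]],start)
E
python3 - <<'E'
from h import *
a=tool(-135,.028);rows([(*a,6)]);print()
push(-135,-60,12,start=a);print();push(-60,12,12,start=tool(-60,.028))
E
```

```text
{"tx":0.0003,"ty":0.0004,"tz":0.0211,"twist":0.000},{"tx":0.0003,"ty":0.0004,"tz":0.0211,"twist":0.000},{"tx":0.0003,"ty":0.0004,"tz":0.0211,"twist":0.000},{"tx":0.0003,"ty":0.0004,"tz":0.0211,"twist":0.000},{"tx":0.0003,"ty":0.0004,"tz":0.0211,"twist":0.000},{"tx":0.0003,"ty":0.0004,"tz":0.0211,"twist":0.000}

{"tx":0.0063,"ty":0.0000,"tz":-0.0000,"twist":-0.000},{"tx":0.0062,"ty":0.0000,"tz":-0.0000,"twist":-0.000},{"tx":0.0063,"ty":0.0000,"tz":-0.0000,"twist":-0.000},{"tx":0.0062,"ty":0.0000,"tz":-0.0000,"twist":-0.000},{"tx":0.0063,"ty":0.0000,"tz":-0.0000,"twist":-0.000},{"tx":0.0062,"ty":0.0000,"tz":-0.0000,"twist":-0.000},{"tx":0.0062,"ty":0.0000,"tz":-0.0000,"twist":-0.000},{"tx":0.0062,"ty":0.0000,"tz":-0.0000,"twist":-0.000},{"tx":0.0063,"ty":0.0000,"tz":-0.0000,"twist":-0.000},{"tx":0.0063,"ty":0.0000,"tz":-0.0000,"twist":-0.000},{"tx":0.0062,"ty":0.0000,"tz":-0.0000,"twist":-0.000},{"tx":0.0062,"ty":0.0000,"tz":-0.0000,"twist":-0.000}

{"tx":0.0060,"ty":-0.0000,"tz":-0.0000,"twist":-0.000},{"tx":0.0060,"ty":-0.0000,"tz":-0.0000,"twist":-0.000},{"tx":0.0060,"ty":0.0000,"tz":-0.0000,"twist":-0.000},{"tx":0.0060,"ty":-0.0000,"tz":-0.0000,"twist":-0.000},{"tx":0.0060,"ty":-0.0000,"tz":-0.0000,"twist":0.000},{"tx":0.0060,"ty":-0.0003,"tz":-0.0000,"twist":0.007},{"tx":0.0060,"ty":-0.0007,"tz":-0.0000,"twist":0.015},{"tx":0.0060,"ty":-0.0013,"tz":-0.0000,"twist":0.023},{"tx":0.0060,"ty":-0.0018,"tz":-0.0000,"twist":0.031},{"tx":0.0060,"ty":-0.0025,"tz":-0.0000,"twist":0.039},{"tx":0.0060,"ty":-0.0028,"tz":-0.0000,"twist":0.042},{"tx":0.0060,"ty":-0.0028,"tz":-0.0000,"twist":0.042}
```

Emit:
move_arm([
  {"ty":0.0024,"tx":0.002,"tz":0.021},
  {"tz":0.021},
  {"tz":0.021},
  {"tz":0.021},
  {"tz":0.021},
  {"tz":0.0217},
  {"tx":0.0},
  {"tx":0.004},
  {"tx":0.004},
  {"tx":0.004},
])

```text
invalid input
```

Emit:
move_arm([
  {"tx":0.004},
  {"tx":0.005},
  {"tx":0.006},
  {"tx":0.006},
  {"tx":0.006},
  {"tx":0.006},
  {"tx":0.006},
  {"tx":0.006},
  {"tx":0.006},
])

```text
invalid input
```

```bash
python3 - <<'E'
from h import *
im=arm.get_image("wrist");p,y,s=pose();print(p,y,s["clock"],s["force"],w2t(p)+[0,29.5])
s0=w2t(p)[1]+29.5
push(s0,s0+66,11);print();push(s0+66,s0+138,12,start=tool(s0+66,.028))
E
```

```text
[ 0.4665354  -0.12649229  0.15481932] 1.5358904514869915 2.6 [ 0.28217775 -0.35744844 -0.82589804] [ -92.20103597 -136.82052739]
{"tx":0.0060,"ty":0.0022,"tz":0.1268,"twist":0.000},{"tx":0.0060,"ty":-0.0000,"tz":-0.0000,"twist":-0.000},{"tx":0.0060,"ty":0.0000,"tz":-0.0000,"twist":-0.000},{"tx":0.0060,"ty":-0.0000,"tz":-0.0000,"twist":-0.000},{"tx":0.0060,"ty":-0.0000,"tz":-0.0000,"twist":-0.000},{"tx":0.0060,"ty":0.0000,"tz":-0.0000,"twist":-0.000},{"tx":0.0060,"ty":-0.0000,"tz":-0.0000,"twist":-0.000},{"tx":0.0060,"ty":-0.0000,"tz":-0.0000,"twist":-0.000},{"tx":0.0060,"ty":-0.0000,"tz":-0.0000,"twist":-0.000},{"tx":0.0060,"ty":-0.0000,"tz":-0.0000,"twist":-0.000},{"tx":0.0060,"ty":0.0000,"tz":-0.0000,"twist":-0.000}

{"tx":0.0060,"ty":-0.0000,"tz":-0.0000,"twist":-0.000},{"tx":0.0060,"ty":-0.0000,"tz":-0.0000,"twist":-0.000},{"tx":0.0060,"ty":0.0000,"tz":-0.0000,"twist":-0.000},{"tx":0.0060,"ty":-0.0000,"tz":-0.0000,"twist":-0.000},{"tx":0.0060,"ty":-0.0000,"tz":-0.0000,"twist":-0.000},{"tx":0.0060,"ty":-0.0000,"tz":-0.0000,"twist":-0.000},{"tx":0.0060,"ty":-0.0001,"tz":-0.0000,"twist":0.001},{"tx":0.0060,"ty":-0.0004,"tz":-0.0000,"twist":0.008},{"tx":0.0060,"ty":-0.0008,"tz":-0.0000,"twist":0.016},{"tx":0.0060,"ty":-0.0014,"tz":-0.0000,"twist":0.024},{"tx":0.0060,"ty":-0.0020,"tz":-0.0000,"twist":0.032},{"tx":0.0060,"ty":-0.0026,"tz":-0.0000,"twist":0.040}
```

Every row needs all four fields.

Emit:
move_arm([
  {"tx":0.002,"ty":0.0022,"tz":0.021,"twist":0},
  {"tx":0,"ty":0,"tz":0.021,"twist":0},
  {"tx":0,"ty":0,"tz":0.021,"twist":0},
  {"tx":0,"ty":0,"tz":0.021,"twist":0},
  {"tx":0,"ty":0,"tz":0.021,"twist":0},
  {"tx":0,"ty":0,"tz":0.0218,"twist":0},
  {"tx":0,"ty":0,"tz":0,"twist":0},
  {"tx":0.004,"ty":0,"tz":0,"twist":0},
  {"tx":0.004,"ty":0,"tz":0,"twist":0},
  {"tx":0.004,"ty":0,"tz":0,"twist":0},
])

```text
clock: 3.6
position: [0.4705, -0.1109, 0.029]
ee_rot: [2.256, 2.184, 0.002]
force: [-0.4, -0.5, 0.1]
width: 0.006
gripper_force: 0.0
```

Emit:
move_arm([
  {"tx":0.004,"ty":0,"tz":0,"twist":0},
  {"tx":0.005,"ty":0,"tz":0,"twist":0},
  {"tx":0.006,"ty":0,"tz":0,"twist":0},
  {"tx":0.006,"ty":0,"tz":0,"twist":0},
  {"tx":0.006,"ty":0,"tz":0,"twist":0},
  {"tx":0.006,"ty":0,"tz":0,"twist":0},
  {"tx":0.006,"ty":0,"tz":0,"twist":0},
  {"tx":0.006,"ty":0,"tz":0,"twist":0},
  {"tx":0.006,"ty":0,"tz":0,"twist":0},
])

```text
clock: 4.5
position: [0.4714, -0.0596, 0.0279]
ee_rot: [-2.257, -2.186, 0.0]
force: [-0.0, -1.3, -0.1]
width: 0.006
gripper_force: 0.3
```

```bash
python3 - <<'E'
from h import *
im=arm.get_image("wrist");save(im,"w3.png");p,y,s=pose();print(p,y,s["clock"],s["force"],w2t(p)+[0,29.5])
s0=w2t(p)[1]+29.5
push(s0,s0+72,12);print();push(s0+72,s0+144,12,start=tool(s0+72,.028))
E
```

```text
[ 0.47146899 -0.05839831  0.02795425] 1.5400416119772546 4.55 [ 0.06361957  2.06017758 -0.23541091] [-89.65326854 -68.59561378]
{"tx":0.0060,"ty":-0.0003,"tz":-0.0000,"twist":0.003},{"tx":0.0060,"ty":-0.0000,"tz":-0.0000,"twist":-0.000},{"tx":0.0060,"ty":-0.0000,"tz":-0.0000,"twist":-0.000},{"tx":0.0060,"ty":0.0000,"tz":-0.0000,"twist":-0.000},{"tx":0.0060,"ty":-0.0000,"tz":-0.0000,"twist":-0.000},{"tx":0.0060,"ty":0.0000,"tz":-0.0000,"twist":-0.000},{"tx":0.0060,"ty":-0.0001,"tz":-0.0000,"twist":0.003},{"tx":0.0060,"ty":-0.0005,"tz":-0.0000,"twist":0.011},{"tx":0.0060,"ty":-0.0010,"tz":-0.0000,"twist":0.019},{"tx":0.0060,"ty":-0.0016,"tz":-0.0000,"twist":0.027},{"tx":0.0060,"ty":-0.0022,"tz":-0.0000,"twist":0.035},{"tx":0.0060,"ty":-0.0028,"tz":-0.0000,"twist":0.042}

{"tx":0.0060,"ty":-0.0028,"tz":-0.0000,"twist":0.042},{"tx":0.0060,"ty":-0.0028,"tz":-0.0000,"twist":0.042},{"tx":0.0060,"ty":-0.0028,"tz":-0.0000,"twist":0.042},{"tx":0.0060,"ty":-0.0028,"tz":-0.0000,"twist":0.042},{"tx":0.0060,"ty":-0.0028,"tz":-0.0000,"twist":0.042},{"tx":0.0060,"ty":-0.0028,"tz":-0.0000,"twist":0.042},{"tx":0.0060,"ty":-0.0028,"tz":-0.0000,"twist":0.042},{"tx":0.0060,"ty":-0.0028,"tz":-0.0000,"twist":0.042},{"tx":0.0060,"ty":-0.0028,"tz":-0.0000,"twist":0.042},{"tx":0.0060,"ty":-0.0028,"tz":-0.0000,"twist":0.042},{"tx":0.0060,"ty":-0.0028,"tz":-0.0000,"twist":0.042},{"tx":0.0060,"ty":-0.0028,"tz":-0.0000,"twist":0.042}
```

View pics/w3.png

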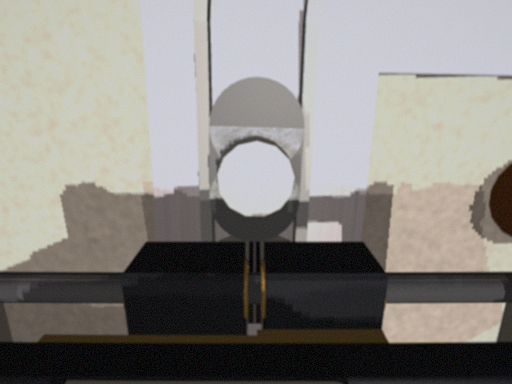

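The carrier is centred in the channel (vial at 256,180) and directly ahead of the fingers. Continuing into the bend.

Emit:
move_arm([
  {"tx":0.006,"ty":0,"tz":0,"twist":0.003},
  {"tx":0.006,"ty":0,"tz":0,"twist":0},
  {"tx":0.006,"ty":0,"tz":0,"twist":0},
  {"tx":0.006,"ty":0,"tz":0,"twist":0},
  {"tx":0.006,"ty":0,"tz":0,"twist":0},
  {"tx":0.006,"ty":0,"tz":0,"twist":0},
  {"tx":0.006,"ty":-0.0001,"tz":0,"twist":0.003},
  {"tx":0.006,"ty":-0.0005,"tz":0,"twist":0.011},
  {"tx":0.006,"ty":-0.001,"tz":0,"twist":0.019},
  {"tx":0.006,"ty":-0.0016,"tz":0,"twist":0.027},
  {"tx":0.006,"ty":-0.0022,"tz":0,"twist":0.035},
  {"tx":0.006,"ty":-0.0028,"tz":0,"twist":0.042},
])

```text
clock: 5.75
position: [0.4677, 0.0132, 0.0279]
ee_rot: [-2.486, -1.921, -0.0]
force: [-0.0, -0.6, -0.1]
width: 0.003
gripper_force: 0.2
```

```bash
cat >> h.py <<'E'
def snear():
    p,y,s=pose(); ss=np.arange(-140,260,.25); e=[np.hypot(*(np.array(tool(q,0)[:2])-p[:2])) for q in ss]; i=int(np.argmin(e)); t=tool(ss[i],0)
    d=p[:2]-t[:2]; print("s",ss[i],"lat mm",1e3*(-d[0]*np.sin(t[3])+d[1]*np.cos(t[3])),"yawerr",y-t[3],"z",p[2],"F",np.round(s["force"],1),s["clock"],s["dq"].max().round(3)); return ss[i]
E
python3 - <<'E'
from h import *
s0=snear();push(s0,s0+60,10)
E
```

```text
s 2.25 lat mm -0.03106536425013697 yawerr -0.016452595646240464 z 0.027914487429014555 F [-0.  -0.6 -0.1] 5.75 0.181
{"tx":0.0060,"ty":-0.0030,"tz":-0.0001,"twist":0.032},{"tx":0.0060,"ty":-0.0028,"tz":-0.0000,"twist":0.042},{"tx":0.0060,"ty":-0.0028,"tz":-0.0000,"twist":0.042},{"tx":0.0060,"ty":-0.0028,"tz":-0.0000,"twist":0.042},{"tx":0.0060,"ty":-0.0028,"tz":-0.0000,"twist":0.042},{"tx":0.0060,"ty":-0.0028,"tz":-0.0000,"twist":0.042},{"tx":0.0060,"ty":-0.0028,"tz":-0.0000,"twist":0.042},{"tx":0.0060,"ty":-0.0028,"tz":-0.0000,"twist":0.042},{"tx":0.0060,"ty":-0.0028,"tz":-0.0000,"twist":0.042},{"tx":0.0060,"ty":-0.0028,"tz":-0.0000,"twist":0.042}
```

Emit:
move_arm([
  {"tx":0.006,"ty":-0.003,"tz":0,"twist":0.036},
  {"tx":0.006,"ty":-0.0028,"tz":0,"twist":0.042},
  {"tx":0.006,"ty":-0.0028,"tz":0,"twist":0.042},
  {"tx":0.006,"ty":-0.0028,"tz":0,"twist":0.042},
  {"tx":0.006,"ty":-0.0028,"tz":0,"twist":0.042},
  {"tx":0.006,"ty":-0.0028,"tz":0,"twist":0.042},
  {"tx":0.006,"ty":-0.0028,"tz":0,"twist":0.042},
  {"tx":0.006,"ty":-0.0028,"tz":0,"twist":0.042},
  {"tx":0.006,"ty":-0.0028,"tz":0,"twist":0.042},
  {"tx":0.006,"ty":-0.0028,"tz":0,"twist":0.042},
])

```text
clock: 6.75
position: [0.4741, 0.078, 0.0279]
ee_rot: [-2.969, -1.026, 0.001]
force: [0.4, -0.6, 0.3]
width: 0.001
gripper_force: 0.3
```

```bash
python3 - <<'E'
from h import *
im=arm.get_image("wrist");save(im,"w4.png")
s0=snear();push(s0,s0+66,11)
E
```

```text
s 63.5 lat mm -0.0014211713201817268 yawerr 0.010953291658265751 z 0.028033381442185798 F [0.5 1.7 0.3] 6.8 0.122
{"tx":0.0059,"ty":-0.0028,"tz":0.0000,"twist":0.049},{"tx":0.0060,"ty":-0.0028,"tz":-0.0000,"twist":0.042},{"tx":0.0060,"ty":-0.0028,"tz":-0.0000,"twist":0.042},{"tx":0.0060,"ty":-0.0028,"tz":-0.0000,"twist":0.042},{"tx":0.0060,"ty":-0.0028,"tz":-0.0000,"twist":0.042},{"tx":0.0060,"ty":-0.0028,"tz":-0.0000,"twist":0.042},{"tx":0.0060,"ty":-0.0028,"tz":-0.0000,"twist":0.042},{"tx":0.0060,"ty":-0.0028,"tz":-0.0000,"twist":0.042},{"tx":0.0060,"ty":-0.0025,"tz":-0.0000,"twist":0.035},{"tx":0.0060,"ty":-0.0021,"tz":-0.0000,"twist":0.028},{"tx":0.0060,"ty":-0.0016,"tz":-0.0000,"twist":0.020}
```

View pics/w4.png

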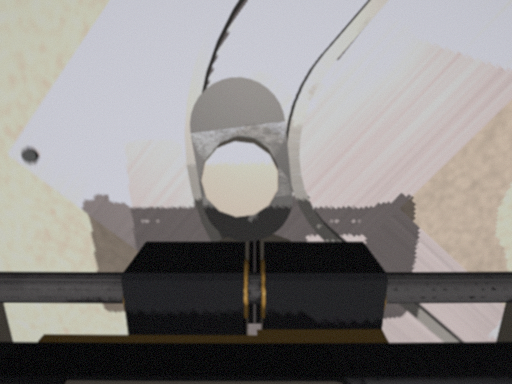

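The carrier is mid-bend, seated in the channel and turning freely (vial at 240,180, slightly left), with low forces.

Emit:
move_arm([
  {"tx":0.006,"ty":-0.0028,"tz":0,"twist":0.045},
  {"tx":0.006,"ty":-0.0028,"tz":0,"twist":0.042},
  {"tx":0.006,"ty":-0.0028,"tz":0,"twist":0.042},
  {"tx":0.006,"ty":-0.0028,"tz":0,"twist":0.042},
  {"tx":0.006,"ty":-0.0028,"tz":0,"twist":0.042},
  {"tx":0.006,"ty":-0.0028,"tz":0,"twist":0.042},
  {"tx":0.006,"ty":-0.0028,"tz":0,"twist":0.042},
  {"tx":0.006,"ty":-0.0028,"tz":0,"twist":0.042},
  {"tx":0.006,"ty":-0.0025,"tz":0,"twist":0.035},
  {"tx":0.006,"ty":-0.0021,"tz":0,"twist":0.028},
  {"tx":0.006,"ty":-0.0016,"tz":0,"twist":0.02},
])

```text
clock: 7.9
position: [0.5251, 0.1257, 0.0278]
ee_rot: [-3.142, -0.008, 0.001]
force: [-0.9, 0.3, 0.2]
width: 0.005
gripper_force: 0.4
```

```bash
python3 - <<'E'
from h import *
s0=snear();push(s0,s0+60,10)
E
```

```text
s 128.25 lat mm -0.38834881101205043 yawerr 0.010377652271223992 z 0.027778955043133175 F [-0.9  0.3  0.2] 7.9 0.092
{"tx":0.0059,"ty":-0.0014,"tz":-0.0002,"twist":0.020},{"tx":0.0060,"ty":-0.0005,"tz":-0.0000,"twist":0.005},{"tx":0.0060,"ty":-0.0000,"tz":-0.0000,"twist":0.000},{"tx":0.0060,"ty":0.0000,"tz":-0.0000,"twist":-0.000},{"tx":0.0060,"ty":-0.0000,"tz":-0.0000,"twist":-0.000},{"tx":0.0060,"ty":0.0000,"tz":-0.0000,"twist":-0.000},{"tx":0.0060,"ty":0.0000,"tz":-0.0000,"twist":-0.000},{"tx":0.0060,"ty":-0.0000,"tz":-0.0000,"twist":-0.000},{"tx":0.0060,"ty":-0.0000,"tz":-0.0000,"twist":-0.000},{"tx":0.0060,"ty":0.0000,"tz":-0.0000,"twist":-0.000}
```

Emit:
move_arm([
  {"tx":0.006,"ty":-0.0014,"tz":0,"twist":0.018},
  {"tx":0.006,"ty":-0.0005,"tz":0,"twist":0.005},
  {"tx":0.006,"ty":0,"tz":0,"twist":0},
  {"tx":0.006,"ty":0,"tz":0,"twist":0},
  {"tx":0.006,"ty":0,"tz":0,"twist":0},
  {"tx":0.006,"ty":0,"tz":0,"twist":0},
  {"tx":0.006,"ty":0,"tz":0,"twist":0},
  {"tx":0.006,"ty":0,"tz":0,"twist":0},
  {"tx":0.006,"ty":0,"tz":0,"twist":0},
  {"tx":0.006,"ty":0,"tz":0,"twist":0},
  {"tx":0.006,"ty":0,"tz":0,"twist":0},
  {"tx":0,"ty":0,"tz":0,"twist":0},
])

```text
clock: 9.1
position: [0.5925, 0.1252, 0.028]
ee_rot: [-3.141, 0.048, -0.002]
force: [1.2, 0.1, -0.2]
width: 0.008
gripper_force: 0.0
```

```bash
python3 - <<'E'
from h import *
im=arm.get_image("wrist").copy();cal=arm.calibration("wrist");snear();p,y,s=pose()
for x in(121,130,140,149):
    u=proj("wrist",np.array([[*t2w((x,q)),.02] for q in(68,112)]),cal).astype(int); cv2.line(im,tuple(map(int,u[0])),tuple(map(int,u[1])),(255,0,0),1)
save(cv2.resize(im,(768,576)),"w5.png")
for r in arm.place_of("wrist","carrier")[:1]: print(r["conf"],w2t(at("wrist",r["point"],.025,cal)))
E
```

```text
s 195.25 lat mm -0.36823779568259357 yawerr 0.004333192762391979 z 0.027910155414762078 F [-0.9  0.4  0.4] 9.15 0.017
0.63 [71.6105259  97.78046714]
```

View pics/w5.png

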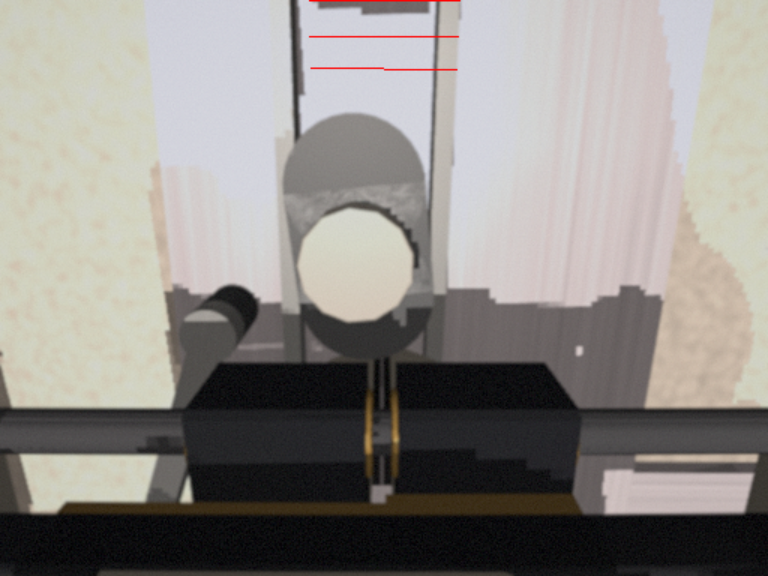

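Exit-leg walls at columns ~297 and ~435, so the midline lies ~5 mm left of my model. The stop or its shadow is at the very top (row <12), near x≈137 mm or beyond. The gate post is at (235,300).

Emit:
move_arm([
  {"tx":0.003,"ty":-0.001,"tz":0,"twist":0},
  {"tx":0.003,"ty":-0.001,"tz":0,"twist":0},
  {"tx":0.003,"ty":-0.001,"tz":0,"twist":0},
  {"tx":0.003,"ty":-0.001,"tz":0,"twist":0},
  {"tx":0.003,"ty":0,"tz":0,"twist":0},
  {"tx":0.003,"ty":0,"tz":0,"twist":0},
  {"tx":0.003,"ty":0,"tz":0,"twist":0},
  {"tx":0,"ty":0,"tz":0,"twist":0},
])

```text
clock: 10.0
position: [0.6131, 0.1285, 0.028]
ee_rot: [3.141, -0.048, 0.001]
force: [0.2, -0.5, -0.1]
width: 0.007
gripper_force: 0.0
```

```bash
python3 - <<'E'
from h import *
im=arm.get_image("wrist");cal=arm.calibration("wrist");snear();p,y,s=pose();save(im,"w6.png")
for x in(121,130,135,140,145,149): print(x,[np.round(proj("wrist",[[*t2w((x,95)),z]],cal)[0]) for z in(.008,.02)])
g=cv2.cvtColor(im,cv2.COLOR_RGB2GRAY); print([int(g[r:r+2,225:265].mean()) for r in range(0,90,2)])
E
```

```text
s 216.0 lat mm 3.6670020059406494 yawerr 0.004307720539574053 z 0.02793700591734216 F [ 0.3  0.7 -0.8] 10.05 0.008
121 [array([254.,  94.]), array([254.,  94.])]
130 [array([254.,  75.]), array([254.,  73.])]
135 [array([254.,  64.]), array([254.,  62.])]
140 [array([254.,  53.]), array([254.,  50.])]
145 [array([254.,  42.]), array([254.,  38.])]
149 [array([254.,  33.]), array([254.,  29.])]
[97, 95, 61, 28, 28, 28, 28, 27, 28, 28, 27, 27, 28, 28, 28, 27, 16, 6, 6, 6, 25, 88, 107, 106, 105, 129, 168, 186, 209, 210, 210, 210, 211, 210, 211, 211, 211, 208, 183, 152, 138, 136, 136, 135, 135]
```

Emit:
move_arm([
  {"tx":0.002,"ty":-0.001,"tz":0,"twist":0},
  {"tx":0.002,"ty":0,"tz":0,"twist":0},
  {"tx":0.002,"ty":0,"tz":0,"twist":0},
  {"tx":0.002,"ty":0,"tz":0,"twist":0},
  {"tx":0.002,"ty":0,"tz":0,"twist":0},
  {"tx":0.002,"ty":0,"tz":0,"twist":0},
  {"tx":0.001,"ty":0,"tz":0,"twist":0},
  {"tx":0,"ty":0,"tz":0,"twist":0},
])

```text
clock: 10.85
position: [0.6258, 0.1292, 0.0279]
ee_rot: [3.141, -0.048, 0.0]
force: [-1.4, 0.2, -0.1]
width: 0.004
gripper_force: 0.0
```

Emit:
move_arm([
  {"tx":0.0005,"ty":0,"tz":0,"twist":0},
  {"tx":0.0005,"ty":0,"tz":0,"twist":0},
  {"tx":0.0005,"ty":0,"tz":0,"twist":0},
])

```text
clock: 11.15
position: [0.6269, 0.1292, 0.0279]
ee_rot: [3.141, -0.048, -0.0]
force: [-0.7, -0.3, 0.0]
width: 0.002
gripper_force: 0.3
```

Emit:
move_arm([
  {"tx":0.0005,"ty":0,"tz":0,"twist":0},
  {"tx":0.0005,"ty":0,"tz":0,"twist":0},
  {"tx":0.0005,"ty":0,"tz":0,"twist":0},
])

```text
clock: 11.45
position: [0.6285, 0.1292, 0.0279]
ee_rot: [3.141, -0.048, -0.0]
force: [-0.5, 0.2, -0.7]
width: 0.006
gripper_force: 0.3
```

Emit:
move_arm([
  {"tx":0.0005,"ty":0,"tz":0,"twist":0},
  {"tx":0.0005,"ty":0,"tz":0,"twist":0},
])

```text
clock: 11.65
position: [0.6296, 0.1291, 0.0279]
ee_rot: [3.141, -0.048, 0.0]
force: [-0.1, 0.1, -0.6]
width: 0.004
gripper_force: 0.3
```

Emit:
move_arm([
  {"tx":0.0005,"ty":0,"tz":0,"twist":0},
  {"tx":0.0005,"ty":0,"tz":0,"twist":0},
])

```text
clock: 11.85
position: [0.63, 0.1291, 0.0278]
ee_rot: [3.141, -0.048, -0.002]
force: [-3.5, -0.9, 1.4]
width: 0.002
gripper_force: 1.8
```

Emit:
move_arm([
  {"tx":0.0005,"ty":0,"tz":0,"twist":0},
  {"tx":0.0005,"ty":0,"tz":0,"twist":0},
])

```text
clock: 12.05
position: [0.6301, 0.1292, 0.0276]
ee_rot: [3.141, -0.047, -0.004]
force: [-7.3, 0.8, 2.9]
width: 0.005
gripper_force: 3.5
```

Emit:
move_arm([
  {"tx":0.0004,"ty":0,"tz":0,"twist":0},
  {"tx":0.0003,"ty":0,"tz":0,"twist":0},
  {"tx":0,"ty":0,"tz":0,"twist":0},
])

```text
clock: 12.35
position: [0.6301, 0.1292, 0.0274]
ee_rot: [3.141, -0.047, -0.006]
force: [-8.6, -0.1, 3.5]
width: 0.006
gripper_force: 4.0
```

Emit:
move_arm([
  {"tx":0,"ty":0,"tz":0,"twist":0},
  {"tx":0,"ty":0,"tz":0,"twist":0},
  {"tx":0,"ty":0,"tz":0,"twist":0},
  {"tx":0,"ty":0,"tz":0,"twist":0},
  {"tx":0,"ty":0,"tz":0,"twist":0},
])

```text
clock: 12.85
position: [0.6301, 0.1293, 0.0274]
ee_rot: [3.141, -0.047, -0.006]
force: [-7.6, 1.1, 4.0]
width: 0.006
gripper_force: 3.9
```

Emit:
move_arm([
  {"tx":0,"ty":0,"tz":0,"twist":0},
  {"tx":0,"ty":0,"tz":0,"twist":0},
  {"tx":0,"ty":0,"tz":0,"twist":0},
  {"tx":0,"ty":0,"tz":0,"twist":0},
  {"tx":0,"ty":0,"tz":0,"twist":0},
])

```text
clock: 13.35
position: [0.6301, 0.1292, 0.0274]
ee_rot: [3.141, -0.047, -0.006]
force: [-7.8, 0.6, 4.7]
width: 0.005
gripper_force: 3.9
```

Emit:
move_arm([
  {"tx":0.0004,"ty":0,"tz":0,"twist":0},
  {"tx":0.0003,"ty":0,"tz":0,"twist":0},
  {"tx":0,"ty":0,"tz":0,"twist":0},
])

```text
clock: 13.65
position: [0.6302, 0.1293, 0.0273]
ee_rot: [3.141, -0.047, -0.008]
force: [-8.8, 0.2, 4.6]
width: 0.008
gripper_force: 4.9
```

Emit:
move_arm([
  {"tx":0,"ty":0,"tz":0,"twist":0},
  {"tx":0,"ty":0,"tz":0,"twist":0},
  {"tx":0,"ty":0,"tz":0,"twist":0},
])

```text
clock: 13.95
position: [0.6302, 0.1293, 0.0273]
ee_rot: [3.141, -0.047, -0.008]
force: [-10.6, 1.0, 4.7]
width: 0.011
gripper_force: 4.8
```

Emit:
move_arm([
  {"tx":0,"ty":0,"tz":0,"twist":0},
  {"tx":0,"ty":0,"tz":0,"twist":0},
  {"tx":0,"ty":0,"tz":0,"twist":0},
  {"tx":0,"ty":0,"tz":0,"twist":0},
  {"tx":0,"ty":0,"tz":0,"twist":0},
  {"tx":0,"ty":0,"tz":0,"twist":0},
  {"tx":0,"ty":0,"tz":0,"twist":0},
  {"tx":0,"ty":0,"tz":0,"twist":0},
  {"tx":0,"ty":0,"tz":0,"twist":0},
  {"tx":0,"ty":0,"tz":0,"twist":0},
  {"tx":0,"ty":0,"tz":0,"twist":0},
])

```text
clock: 15.05
position: [0.6302, 0.1293, 0.0273]
ee_rot: [3.141, -0.047, -0.008]
force: [-9.5, 0.8, 3.8]
width: 0.004
gripper_force: 4.8
```

Emit:
move_arm([
  {"tx":-0.002,"ty":0,"tz":0,"twist":0},
  {"tx":-0.006,"ty":0,"tz":0,"twist":0},
  {"tx":-0.01,"ty":0,"tz":-0.01,"twist":0},
  {"tx":-0.02,"ty":0,"tz":-0.03,"twist":0},
  {"tx":-0.03,"ty":0,"tz":-0.035,"twist":0},
  {"tx":-0.035,"ty":0,"tz":-0.03,"twist":0},
  {"tx":-0.025,"ty":0,"tz":-0.02,"twist":0},
  {"tx":0,"ty":0,"tz":0,"twist":0},
  {"tx":0,"ty":0,"tz":0,"twist":0},
  {"tx":0,"ty":0,"tz":0,"twist":0},
])

```text
clock: 16.05
position: [0.5056, 0.1327, 0.1527]
ee_rot: [3.141, -0.048, 0.001]
force: [-0.0, 0.9, -0.1]
width: 0.009
gripper_force: 0.0
```

```bash
python3 - <<'E'
from h import *
p,y,s=pose();print(p,y,s["clock"])
for c in("wrist","top","scene"):
    cal=arm.calibration(c);im=arm.get_image(c)
    if c=="wrist":save(im,"w7.png")
    for q,z in(("gate_pin",.053),("carrier",.025)):
        for r in arm.place_of(c,q)[:1]:
            P=at(c,r["point"],z,cal); print(c,q,round(r["conf"],2),np.round(np.array(r["point"])*[512,384]),P.round(4),w2t(P).round(1))
E
```

```text
[0.50556472 0.13271907 0.15271364] -0.030805860174702666 16.05
wrist gate_pin 0.62 [155. 150.] [0.5432 0.2081 0.053 ] [-27.3 170.7]
top carrier 0.73 [231. 177.] [0.6761 0.1302 0.025 ] [108.2  97.5]
scene gate_pin 0.68 [320. 154.] [0.5491 0.2065 0.053 ] [-21.3 169.4]
scene carrier 0.58 [283. 213.] [0.6732 0.1306 0.025 ] [105.3  97.9]
```

View pics/w7.png

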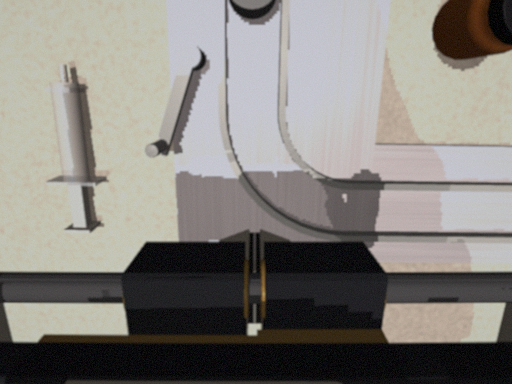

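```bash
python3 - <<'E'
from h import *
f=lambda c,r,z:at("wrist",[c/512,r/384],z).round(4)
pin=f(153.5,149.5,.068)
print("pin",pin,f(163,147,.038))
for z in(.038,.045,.055): 
    v=f(201,58,z); print(z,v,np.hypot(*(v-pin)[:2]))
print("walls",f(227,60,.02),f(285,60,.02),f(227,100,.02),f(282,100,.02))
print("entry",f(400,182,.02),f(400,233,.02))
print("syringe",f(68,65,.01),f(100,180,.0),f(100,228,.01))
E
```

```text
pin [0.5449 0.2048 0.068 ] [0.5424 0.206  0.038 ]
0.038 [0.6083 0.1705 0.038 ] 0.07208363198396697
0.045 [0.6076 0.1695 0.045 ] 0.07195401309169626
0.055 [0.6066 0.168  0.055 ] 0.07184100500410609
walls [0.608  0.1523 0.02  ] [0.6066 0.1058 0.02  ] [0.577  0.1539 0.02  ] [0.5757 0.1085 0.02  ]
entry [0.5026 0.0046 0.02  ] [4.538e-01 2.000e-04 2.000e-02]
syringe [0.6097 0.2863 0.01  ] [0.5079 0.2794 0.    ] [0.4633 0.2821 0.01  ]
```

The wrist view shows the carrier at top centre in the channel, pin top at (153,150), gate post at (201,60), syringe well left. Pin ≈ (0.545, 0.206), pivot ≈ (0.609, 0.174), θ ≈ -0.45.

```bash
python3 - <<'E'
from h import *
rows([(.545,.206,.11,-.235,4),(.545,.206,.045,-.235,4)])
E
```

```text
{"tx":0.0094,"ty":-0.0186,"tz":0.0107,"twist":0.033},{"tx":0.0085,"ty":-0.0190,"tz":0.0107,"twist":0.033},{"tx":0.0075,"ty":-0.0194,"tz":0.0107,"twist":0.033},{"tx":0.0065,"ty":-0.0198,"tz":0.0107,"twist":0.033},{"tx":0.0000,"ty":-0.0000,"tz":0.0163,"twist":-0.000},{"tx":0.0000,"ty":-0.0000,"tz":0.0163,"twist":-0.000},{"tx":0.0000,"ty":-0.0000,"tz":0.0163,"twist":-0.000},{"tx":0.0000,"ty":-0.0000,"tz":0.0163,"twist":-0.000}
```

Emit:
move_arm([
  {"tx":0.0094,"ty":-0.0186,"tz":0.0107,"twist":0.033},
  {"tx":0.0085,"ty":-0.019,"tz":0.0107,"twist":0.033},
  {"tx":0.0075,"ty":-0.0194,"tz":0.0107,"twist":0.033},
  {"tx":0.0065,"ty":-0.0198,"tz":0.0107,"twist":0.033},
  {"tx":0,"ty":0,"tz":0,"twist":0},
  {"tx":0,"ty":0,"tz":0,"twist":0},
], gripper=0.0, squeeze=8.0)

```text
clock: 17.1
position: [0.5448, 0.2059, 0.1097]
ee_rot: [3.119, -0.37, -0.001]
force: [0.2, -0.5, 0.2]
width: 0.474
gripper_force: 0.0
```

Emit:
move_arm([
  {"tx":0,"ty":0,"tz":0.016,"twist":0},
  {"tx":0,"ty":0,"tz":0.016,"twist":0},
  {"tx":0,"ty":0,"tz":0.016,"twist":0},
  {"tx":0,"ty":0,"tz":0.016,"twist":0},
  {"tx":0,"ty":0,"tz":0,"twist":0},
])

```text
clock: 17.6
position: [0.5437, 0.2043, 0.0449]
ee_rot: [3.117, -0.373, -0.004]
force: [-0.0, -0.5, 0.2]
width: 0.5
gripper_force: 0.0
```

Emit:
move_arm([
  {"tx":0,"ty":0,"tz":0,"twist":0},
  {"tx":0,"ty":0,"tz":0,"twist":0},
  {"tx":0,"ty":0,"tz":0,"twist":0},
  {"tx":0,"ty":0,"tz":0,"twist":0},
  {"tx":0,"ty":0,"tz":0,"twist":0},
  {"tx":0,"ty":0,"tz":0,"twist":0},
], gripper=1.0)

```text
clock: 18.2
position: [0.5452, 0.206, 0.0464]
ee_rot: [-3.119, 0.373, -0.001]
force: [0.2, -0.3, 2.9]
width: 0.105
gripper_force: 8.0
```

```bash
python3 - <<'E'
from h import *
b=np.linspace(-.464,1.575,23)[1:]; ps=np.linspace(-.238,1.3,23)[1:]
W=[(.609-.0716*np.cos(t),.174-.0716*np.sin(t),.046,q,1) for t,q in zip(b,ps)]
rows(W[:11],(.545,.206,.046,-.238));print();rows(W[11:],W[10][:4]);print(W[10])
E
```

```text
{"tx":-0.0012,"ty":0.0065,"tz":-0.0000,"twist":-0.045},{"tx":-0.0010,"ty":0.0066,"tz":-0.0000,"twist":-0.045},{"tx":-0.0009,"ty":0.0066,"tz":-0.0000,"twist":-0.045},{"tx":-0.0007,"ty":0.0066,"tz":-0.0000,"twist":-0.045},{"tx":-0.0006,"ty":0.0066,"tz":-0.0000,"twist":-0.045},{"tx":-0.0004,"ty":0.0066,"tz":-0.0000,"twist":-0.045},{"tx":-0.0003,"ty":0.0066,"tz":-0.0000,"twist":-0.045},{"tx":-0.0001,"ty":0.0066,"tz":-0.0000,"twist":-0.045},{"tx":0.0000,"ty":0.0066,"tz":-0.0000,"twist":-0.045},{"tx":0.0002,"ty":0.0066,"tz":-0.0000,"twist":-0.045},{"tx":0.0003,"ty":0.0066,"tz":-0.0000,"twist":-0.045}

{"tx":0.0005,"ty":0.0066,"tz":-0.0000,"twist":-0.045},{"tx":0.0006,"ty":0.0066,"tz":-0.0000,"twist":-0.045},{"tx":0.0008,"ty":0.0066,"tz":-0.0000,"twist":-0.045},{"tx":0.0009,"ty":0.0066,"tz":-0.0000,"twist":-0.045},{"tx":0.0011,"ty":0.0065,"tz":-0.0000,"twist":-0.045},{"tx":0.0012,"ty":0.0065,"tz":-0.0000,"twist":-0.045},{"tx":0.0014,"ty":0.0065,"tz":-0.0000,"twist":-0.045},{"tx":0.0015,"ty":0.0065,"tz":-0.0000,"twist":-0.045},{"tx":0.0017,"ty":0.0064,"tz":-0.0000,"twist":-0.045},{"tx":0.0018,"ty":0.0064,"tz":-0.0000,"twist":-0.045},{"tx":0.0020,"ty":0.0063,"tz":-0.0000,"twist":-0.045}
(np.float64(0.5481660006526501), np.float64(0.13624043798709215), 0.046, np.float64(0.531), 1)
```

Emit:
move_arm([
  {"tx":-0.0012,"ty":0.0065,"tz":0,"twist":-0.045},
  {"tx":-0.001,"ty":0.0066,"tz":0,"twist":-0.045},
  {"tx":-0.0009,"ty":0.0066,"tz":0,"twist":-0.045},
  {"tx":-0.0007,"ty":0.0066,"tz":0,"twist":-0.045},
  {"tx":-0.0006,"ty":0.0066,"tz":0,"twist":-0.045},
  {"tx":-0.0004,"ty":0.0066,"tz":0,"twist":-0.045},
  {"tx":-0.0003,"ty":0.0066,"tz":0,"twist":-0.045},
  {"tx":-0.0001,"ty":0.0066,"tz":0,"twist":-0.045},
  {"tx":0,"ty":0.0066,"tz":0,"twist":-0.045},
  {"tx":0.0002,"ty":0.0066,"tz":0,"twist":-0.045},
  {"tx":0.0003,"ty":0.0066,"tz":0,"twist":-0.045},
])

```text
clock: 19.3
position: [0.5513, 0.1382, 0.0467]
ee_rot: [-3.025, -0.843, -0.009]
force: [8.5, 6.4, -6.6]
width: 0.103
gripper_force: 8.0
```

Emit:
move_arm([
  {"tx":0.0017,"ty":0.0066,"tz":0,"twist":-0.045},
  {"tx":0.0018,"ty":0.0066,"tz":0,"twist":-0.045},
  {"tx":0.0018,"ty":0.0066,"tz":0,"twist":-0.045},
  {"tx":0.0009,"ty":0.0066,"tz":0,"twist":-0.045},
  {"tx":0.0011,"ty":0.0065,"tz":0,"twist":-0.045},
  {"tx":0.0012,"ty":0.0065,"tz":0,"twist":-0.045},
])

```text
clock: 19.9
position: [0.5809, 0.1125, 0.0465]
ee_rot: [-2.781, -1.461, -0.0]
force: [-1.1, 0.9, 3.8]
width: 0.105
gripper_force: 8.0
```

Emit:
move_arm([
  {"tx":0.0014,"ty":0.0065,"tz":0,"twist":-0.045},
  {"tx":0.0015,"ty":0.0065,"tz":0,"twist":-0.045},
  {"tx":0.0017,"ty":0.0064,"tz":0,"twist":-0.045},
  {"tx":0.0018,"ty":0.005,"tz":0,"twist":-0.045},
])

```text
clock: 20.3
position: [0.6053, 0.1057, 0.0464]
ee_rot: [2.548, 1.837, -0.0]
force: [-2.3, -1.2, 5.4]
width: 0.104
gripper_force: 8.0
```

```bash
python3 - <<'E'
from h import *
p,y,s=pose();print(p,y,s["force"],s["clock"],s["width"],s["joints"][6])
# circle through known pin points, r=72
from scipy.optimize import least_squares
P=np.array([[.545,.206],[.5513,.1382],[.5809,.1125],p[:2]])
r=least_squares(lambda c:np.hypot(*(P-c).T)-.072,[.61,.175]);c=r.x
print(c,r.fun*1e3,"theta",[np.arctan2(*(c-q)[::-1])-A for q in P])
E
```

```text
[0.60526642 0.10573209 0.04642116] 1.249381046542996 [-2.25719908 -1.1768974   5.35125185] 20.3 0.10380914420450352 -0.7942056336104015
[0.61134705 0.17767102] [ 0.14195554 -0.14174139 -0.06749976  0.19545022] theta [np.float64(-0.368548024948365), np.float64(0.6165143038709563), np.float64(1.1687420514746742), np.float64(1.5214719006552526)]
```

Emit:
move_arm([
  {"tx":0.0006,"ty":0.002,"tz":0,"twist":0},
  {"tx":0.0006,"ty":0.002,"tz":0,"twist":0},
  {"tx":0,"ty":0,"tz":0,"twist":0},
])

```text
clock: 20.6
position: [0.6082, 0.1057, 0.0463]
ee_rot: [-2.553, -1.83, 0.003]
force: [-4.2, -0.7, 7.9]
width: 0.105
gripper_force: 8.0
```

Emit:
move_arm([
  {"tx":0.0005,"ty":0.0015,"tz":0,"twist":0},
  {"tx":0.0005,"ty":0.0015,"tz":0,"twist":0},
  {"tx":0,"ty":0,"tz":0,"twist":0},
])

```text
clock: 20.9
position: [0.6085, 0.1059, 0.0456]
ee_rot: [-2.55, -1.83, 0.01]
force: [-11.9, -0.7, 11.1]
width: 0.105
gripper_force: 8.0
```

Emit:
move_arm([
  {"tx":0,"ty":0,"tz":0,"twist":0},
  {"tx":0,"ty":0,"tz":0,"twist":0},
  {"tx":0,"ty":0,"tz":0,"twist":0},
  {"tx":0,"ty":0,"tz":0,"twist":0},
], gripper=0.45)

```text
clock: 21.3
position: [0.6126, 0.1058, 0.0461]
ee_rot: [2.551, 1.833, 0.001]
force: [0.5, -0.2, 0.3]
width: 0.275
gripper_force: 0.0
```

Emit:
move_arm([
  {"tx":0,"ty":-0.003,"tz":-0.003,"twist":0},
  {"tx":0,"ty":0,"tz":-0.01,"twist":0},
  {"tx":0,"ty":0,"tz":-0.02,"twist":0},
  {"tx":0,"ty":0,"tz":-0.03,"twist":0},
  {"tx":0,"ty":0,"tz":-0.04,"twist":0},
  {"tx":-0.02,"ty":-0.03,"tz":-0.02,"twist":0},
  {"tx":-0.02,"ty":-0.04,"tz":0,"twist":0},
  {"tx":-0.02,"ty":-0.04,"tz":0,"twist":0},
  {"tx":-0.02,"ty":-0.04,"tz":0,"twist":0},
  {"tx":0,"ty":0,"tz":0,"twist":0},
  {"tx":0,"ty":0,"tz":0,"twist":0},
])

```text
clock: 22.4
position: [0.4417, 0.0787, 0.1702]
ee_rot: [2.55, 1.833, 0.002]
force: [1.0, -0.3, 0.4]
width: 0.275
gripper_force: 0.0
```

```bash
python3 - <<'E'
from h import *
p,y,s=pose();print(p,s["force"],s["clock"])
for c in("top","scene"):
    cal=arm.calibration(c);im=arm.get_image(c)
    if c=="top": save(cv2.resize(im[110:310,130:380],None,fx=3,fy=3,interpolation=cv2.INTER_CUBIC),"end.png")
    for q,z in(("gate_pin",.053),("carrier",.025)):
        for r in arm.place_of(c,q)[:1]: print(c,q,round(r["conf"],2),at(c,r["point"],z,cal).round(4))
E
```

```text
[0.44168165 0.07867714 0.17022687] [ 1.00277939 -0.25261782  0.43599042] 22.4
top gate_pin 0.59 [0.6081 0.1078 0.053 ]
top carrier 0.76 [0.6782 0.1263 0.025 ]
scene gate_pin 0.73 [0.6089 0.1126 0.053 ]
scene carrier 0.59 [0.6763 0.1306 0.025 ]
```

View pics/end.png

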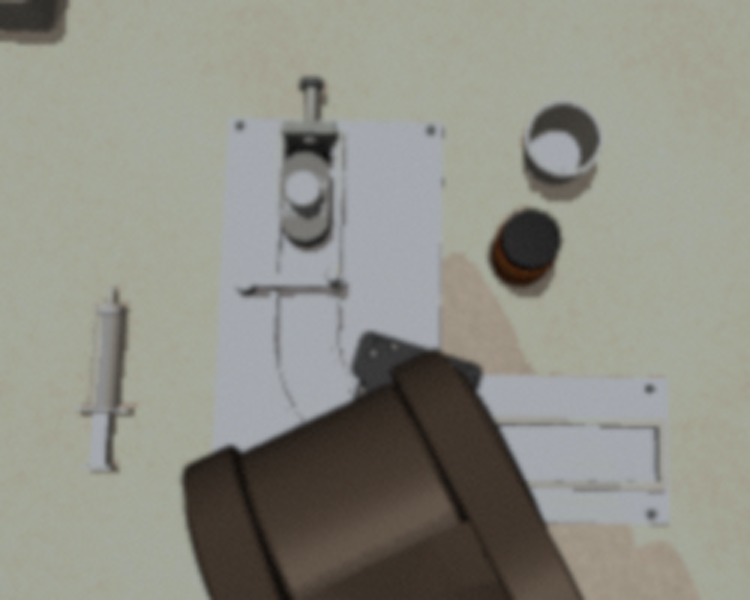

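The carrier is at the stop (310,195), the gate lies square across the channel (245–345, 288), and the jar, cup and syringe have not moved.

```bash
python3 -c "
from cell import arm
print(arm.sign_off())"
```

```text
the job is handed in; nothing more can be done
None
```

The carrier is against the stop, after a press of about 10 N for just over a second (forces read stayed under 12 N). The gate is shut behind it and released, and the jar, cup and syringe were left alone; the job was handed in at about 22.5 s, and no verdict came back.

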